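Start a scan on the flatbed scanner

TASK

Get the print on the study's flatbed scanner scanned: first switch the scanner on by pressing the raised end of its black power rocker right over, then gently push the open lid fully shut, and last press the green start key fully down and let it spring back up. Only press and push: leave the red and blue keys unpressed, the print lying on the glass and the loupe standing on the control panel, and do not disturb the other things on the desk.

Things in the scene. Friction and masses are not known exactly. Their poses are not given: they have to be found in the camera images.
- scanner: White A4 flatbed scanner, fixed, 345 deep (its x) x 430 wide (its y), sizes in mm. Origin: centre of its underside; x runs from its front to its back (lid hinge), y to the left seen from the front, z up. Its front strip, x -172 to -102, is a level grey control panel, top at z 60; shut, the lid begins at x -102. Behind the panel lies the glass, 215 x 300, sunk 5 in a rim 60 high.
- power_rocker (a joint): Black power rocker, a V-shaped paddle 25 (scanner x) x 40 (scanner y), left on the panel, pivoting about scanner x at x -140, y 155, z 66 of the scanner. Rad: -0.18 off (start), +0.18 fully on, on beyond 0.12; no spring, stays as left. About 2 to 3 N on the raised end turns it. Press 14 to 18 from the pivot, off the other half, which rises. When on, the pressed half is level.
- on_end (a point): Top of the outer tip of the rocker's half with the white stripe, its half towards the scanner's left (+y) side: the raised end to press. 19.5 mm from the pivot line; off, it is 7.5 mm above the pivot; moves with the rocker.
- lid (a joint): Scanner lid hinged at the back, a white slab 252 mm from hinge to free edge, 410 wide, 22 thick, 0.55 kg. Rad: 0 fully shut, grows as it opens; starts at 0.65 to 0.95. A stiff hinge holds it where it is left: it neither falls nor springs; about 3 N down on the free edge pushes it. Shut, its outer face is 22 above the hinge line.
- lid_edge (a point): Middle of the lid's free edge, on the outer face (252 from the hinge line, 22 off it); moves with the lid. Shut, it is 83 above the desk.
- lid_hinge (a point): Middle of the lid's hinge line, at (x 150, y 0, z 61) in the scanner's frame; the hinge line runs along scanner y.
- start_key (a joint): Green start key, round, diameter 28 mm, standing 8 above the panel's 60, at x -140, y -150 of the scanner. In m: 0 up, 0.005 fully down, counts as pressed beyond 0.0035. A spring returns it; fully down takes about 4 N.
- start_key_top (a point): Centre of the green start key's top face, moves with it.
- stop_key (a joint): Red stop key, round, diameter 21 mm, standing 8 above the panel at x -140, y -80 of the scanner, 70 to the left of the green key; same travel and spring. Not to be pressed.
- mode_key (a joint): Blue mode key, round, diameter 21 mm, standing 8 above the panel at x -140, y -25 of the scanner, 125 to the left of the green key; same travel and spring. Not to be pressed.
- loupe: Loose magnifying loupe, a black and clear cylinder, diameter 36, 38 mm tall, standing upright on the control panel between the rocker and the blue key; origin at the centre of its underside.
- print: Loose mounted print lying face down on the scanner glass, brown board 130 x 180 x 3; origin at the centre of its underside.
- mug: Loose blue mug, diameter 80 and 92 tall, beside the scanner; origin under its centre.
- succulent: Loose white pot with a green succulent, 88 wide, about 125 tall, beside the scanner; origin under its centre.
- clock: Loose brass desk clock on a wooden foot 50 x 75, 111 tall, beside the scanner; origin under its centre.
- stapler: Loose red and black stapler 145 x 36 x 35, lying left of the scanner; origin under its centre.
Not all that is in view belongs to the job. Leave any orange or purple look-alike of the clock alone.

How it is judged:
By the outcome, as a careful person would: the job done as asked, in the order asked, and still so for the second after the job is handed in, with the robot touching nothing.
It also fails if it takes over 51 s, if anything falls off the work surface, if the arm or the gripper's body presses on something with over 40 N, if the wrist force passes 120 N, or if a joint passes its speed limit or range.

ROBOT

A 6-joint arm with a two-finger parallel gripper is mounted at the origin on the work surface. World frame = base frame: x ahead of the robot, y to its left, z up, the work surface at z = 0. Lengths are in m, angles in rad, forces in N, time in s.
With the tool pointing down it reaches from about 0.25 to 0.85 m from the base axis. Payload 12.5 kg.
Tool frame: the origin (TCP) lies midway between the tips of the shut fingers; the grasp point (between the pads) lies 19 mm behind it; z points along the fingers, y is the line along which they close (so a half turn about z gives the same grasp; the last joint's range is limited). The gripper opens to 93 mm and grips with 3 to 60 N. Pads are 15 mm wide; open, the fingers measure 128 mm over their backs; the gripper's body (75 mm by 188 mm) begins 65 mm behind the grasp point.
Start: joints at [1.158, 0.351, 1.652, -0, 1.139, -0.085], TCP at [0.177, 0.521, 0.219] pointing down, gripper open.
Joint ranges: [-2.75, 2.75], [-0.79, 2.1], [0.01, 2.65], [-1.57, 4.71], [0.07, 3.14], [-2.87, 2.87]. Speed limits (rad/s): [2.22, 2.22, 2.79, 3.14, 3.14, 3.14].

INTERFACE

Orientations are given as a unit quaternion [w, x, y, z].
In Python, from station import * gives the robot as it stands. The module is installed in compiled form; this text tells all that it offers.
- The arm moves only by the tool move_arm, never from a script. Its arguments are lists of equal length, an entry for each row: "claw": the finger opening in mm, from 0 to 93; "offset": the shift along the tool's x, y, z each as a share of 8 cm, from -1 to 1, a list of three; "roll": the turn about the tool's z as a share of 45 degrees, from -1 to 1. A call has 1 to 5 rows; each row is the pose to reach, as a shift and turn from the pose commanded when the call began, along the tool's axes at that moment; what a row does not reach only later rows make up. A row lasts 1/10 s, in which the tool goes at most 50 mm and 8.59 degrees, less where a joint would pass 70% of its speed; a pose out of reach is approached as far as the arm can. A call with a number of a shift or a turn outside -1 to 1 is refused whole. A call with a gripper value outside its range is refused whole. The fingers move at their own pace and stop on an object; "force" is the grip in N (left out, the last holds). Time passes only in rows, so rows that repeat a pose let the fingers close. It gives the time, the measured TCP pose, the force, the opening and the grip force at its end, in the units of the state.
- get_obs(): the state, without advancing time (a new reading comes with each control period).
- read_camera(name): name is "scene" or "side" or "wrist"; returns a dict with "frame" (400x640x3 uint8, red, green, blue), "fx", "fy", "cx", "cy" (pixels), "D" ([k1, k2, p1, p2, k3] as OpenCV has them; the pictures are not rectified), "pose" (4x4, takes a point from camera to world coordinates); the wrist camera has in their place "mount" (4x4, takes a point from camera to tool coordinates, whose origin is the TCP and whose axes are the flange's). Camera axes: x right, y up, looking along -z (the intrinsics and any distortion apply to the point x, -y, -z); pixel columns grow to the right and rows downward; lengths in m; the calibration is good to about 2 mm. A picture is of the moment at which its call begins: read the wrist's pose just before it. There is no depth.
- sign_off(): hands the job in; it is judged then, once.
The state is a dict: "clock": time; "joint_pos": joint angles; "qvel": joint speeds; "tau": joint torques, N m; "tool_pos": TCP position; "orientation": TCP orientation; "contact_force": force on the tool from outside, world axes, zero at the start; "wrist_torque": the same for the moment, N m; "width": finger opening in m; "gripper_force": force on a finger pad.
Only numpy, scipy, OpenCV 4.12 (cv2) and the standard library are available. Lean on these libraries where they do the work, as an engineer would, in place of code of your own. Each camera call takes 0.05 s, during which the arm holds its last target. There are 200 camera calls.

## Working session

There is one attempt and no reset: what is moved stays moved. The work goes in short steps, Python scripts to look and compute and a tool call to move; the robot and the scene stay as the last step left them, time stands still between calls to the robot, and variables do not carry over. Pictures are saved under pics/ and viewed, at most 10 in all, crops included, and the job is handed in when it is done.

Besides the shell and the picture viewer there is one more tool, called after "Call:" as name(argument=value, ...) on one line, values as JSON. move_arm: Moves the arm, as the interface text tells. Shift numbers are shares of 8 cm and turn numbers shares of 45 degrees, none past 1 either way. Its arguments: {"type":"object","properties":{"claw":{"type":"array","items":{"type":"number"}},"offset":{"type":"array","items":{"type":"array","items":{"type":"number"}}},"roll":{"type":"array","items":{"type":"number"}},"force":{"type":"number"}},"required":["claw","offset","roll"]}

```bash
mkdir -p pics; cat > h.py <<'E'
from station import *
import numpy as np, cv2
from scipy.spatial.transform import Rotation as R
def snap(n):
    o=get_obs(); c=read_camera(n)
    if 'pose' in c: T=np.array(c['pose'])
    else:
        q=o['orientation']; W=np.eye(4); W[:3,:3]=R.from_quat([q[1],q[2],q[3],q[0]]).as_matrix(); W[:3,3]=o['tool_pos']; T=W@np.array(c['mount'])
    c['T']=T; c['K']=np.array([[c['fx'],0,c['cx']],[0,c['fy'],c['cy']],[0,0,1.]]); c['D']=np.array(c['D'],float)
    return c
def ray(c,uv):
    p=cv2.undistortPoints(np.array(uv,float).reshape(-1,1,2),c['K'],c['D']).reshape(-1,2)
    d=np.c_[p[:,0],-p[:,1],-np.ones(len(p))]@c['T'][:3,:3].T
    return c['T'][:3,3],d/np.linalg.norm(d,axis=1)[:,None]
def onz(c,uv,z):
    o,d=ray(c,uv); return o+d*((z-o[2])/d[:,2])[:,None]
def proj(c,P):
    P=np.atleast_2d(P); q=(P-c['T'][:3,3])@c['T'][:3,:3]; q=q*[1,-1,-1]
    return cv2.projectPoints(q,np.zeros(3),np.zeros(3),c['K'],c['D'])[0].reshape(-1,2)
def tri(c1,u1,c2,u2):
    o1,d1=ray(c1,u1);o2,d2=ray(c2,u2); d1=d1[0];d2=d2[0]
    s=np.linalg.lstsq(np.c_[d1,-d2],o2-o1,rcond=None)[0]
    a=o1+s[0]*d1;b=o2+s[1]*d2; return (a+b)/2,np.linalg.norm(a-b)
E
python3 - <<'E'
from h import *
import pickle
for n in("scene","side","wrist"):
    c=snap(n); cv2.imwrite(f"pics/{n}0.png",c['frame'][:,:,::-1]); pickle.dump(c,open(n+'0.pkl','wb')); print(n,c['T'].round(3).tolist(),c['fx'])
print(get_obs())
E
```

```text
scene [[0.782, -0.495, 0.379, 1.092], [0.623, 0.619, -0.478, -0.682], [0.002, 0.61, 0.793, 1.201], [0.0, 0.0, 0.0, 1.0]] 485.73214144458296
side [[0.788, 0.371, -0.491, -0.159], [-0.615, 0.478, -0.627, -0.965], [0.002, 0.796, 0.605, 0.986], [0.0, 0.0, 0.0, 1.0]] 399.36901440504477
wrist [[0.321, -0.907, -0.272, 0.1], [0.947, 0.307, 0.093, 0.546], [-0.0, -0.288, 0.958, 0.385], [0.0, 0.0, 0.0, 1.0]] 276.687350253543
{'clock': 0.15, 'joint_pos': array([ 1.15837429e+00,  3.51065190e-01,  1.65224236e+00, -5.54499500e-06,
        1.13912147e+00, -8.46353029e-02]), 'qvel': array([ 0.00023033, -0.00131878, -0.00325269, -0.00121732,  0.00043165,
        0.00091765]), 'tau': array([ 3.60352888e-04, -4.97468626e+01, -2.85346574e+01,  6.98616332e-02,
        2.47257308e-02, -1.08410975e-04]), 'tool_pos': array([0.17696478, 0.52048411, 0.2182642 ]), 'orientation': array([-1.00423675e-04,  1.63159468e-01,  9.86599621e-01, -4.05954334e-04]), 'contact_force': array([0.24238602, 0.10186474, 0.24156071]), 'wrist_torque': array([-0.00023086,  0.01247659, -0.00640956]), 'gripper_force': 0.0, 'width': 0.09284599705315844}
```

View pics/scene0.png

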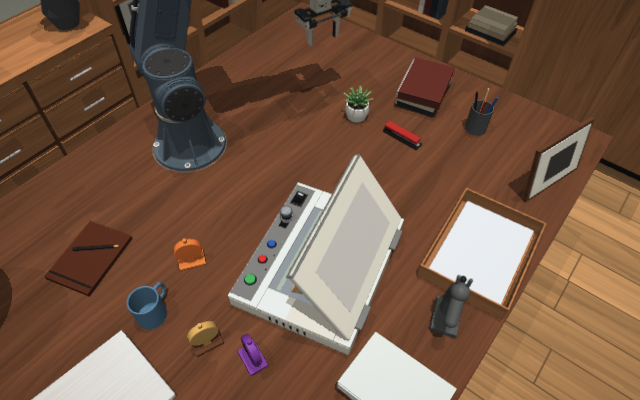

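View pics/side0.png

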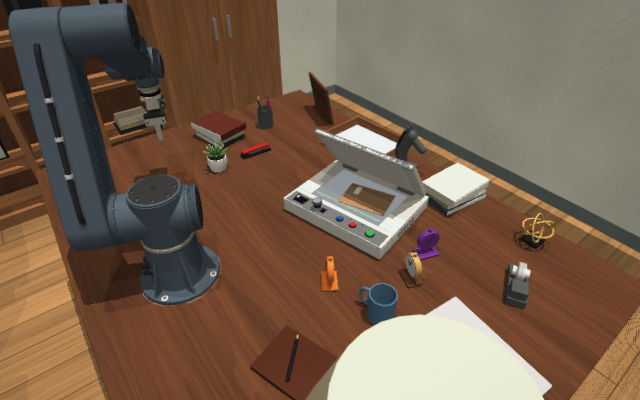

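View pics/wrist0.png

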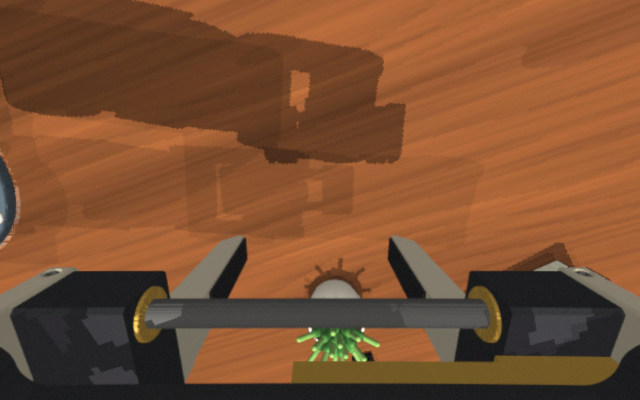

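The scene view shows the scanner with the green key at (250,280), red (262,259), blue (271,244), loupe (286,212) and rocker (299,198). The side view has the same parts at about (370,234), (352,225), (340,219), (317,203) and (300,199). The wrist view shows only the succulent, between the fingers at (335,330). Next I triangulate the keys and fit the scanner frame.

```bash
cat > m1.py <<'E'
from h import *
import pickle
S=pickle.load(open('scene0.pkl','rb'));D=pickle.load(open('side0.pkl','rb'))
def blob(c,col,near):
    hsv=cv2.cvtColor(c['frame'],cv2.COLOR_RGB2HSV); h,s,v=cv2.split(hsv)
    m={'g':(abs(h.astype(int)-65)<18),'r':((h<6)|(h>174)),'b':(abs(h.astype(int)-115)<14)}[col]&(s>130)&(v>60)
    n,l,st,ce=cv2.connectedComponentsWithStats(m.astype(np.uint8))
    i=min(range(1,n),key=lambda i:np.hypot(*(ce[i]-near))+(1e3 if st[i][4]<15 else 0)); return ce[i],st[i][4]
pts=[]
for col,a,b in(('g',(250,280),(370,234)),('r',(262,259),(352,225)),('b',(271,244),(340,219))):
    A,na=blob(S,col,a);B,nb=blob(D,col,b); P,e=tri(S,A,D,B); pts.append(P); print(col,A.round(1),na,B.round(1),nb,P.round(4),round(e,4))
pts=np.array(pts); L=np.array([[-.140,-.150],[-.140,-.080],[-.140,-.025]])
dl=pts[2]-pts[0]; yd=dl[:2]/np.linalg.norm(dl[:2]); print('len',np.linalg.norm(dl))
# yaw: scanner y axis = (-sin,cos)
yaw=np.arctan2(-yd[0],yd[1]); c,s=np.cos(yaw),np.sin(yaw); Rm=np.array([[c,-s],[s,c]])
t=(pts[:,:2]-L@Rm.T).mean(0); print('yaw',yaw,'t',t)
def w(x,y,z): return np.r_[Rm@[x,y]+t,z]
for n,p in dict(rock=(-.14,.155,.066),onend=(-.14,.1745,.0735),cFL=(-.172,.215,.06),cFR=(-.172,-.215,.06),cBL=(.172,.215,.06),cBR=(.1725,-.215,.06),start=(-.14,-.15,.068)).items():
    P=w(*p);print(n,P.round(4),proj(S,P).round(1),proj(D,P).round(1))
for th in np.arange(.6,1.0,.05):
    x=.150-.252*np.cos(th)+(-.022*-1)*np.sin(th)*1; 
    # outer face: up-normal rotated; hinge->edge dir (-cos,sin), outer normal (sin,cos)
    x=.150-.252*np.cos(th)+.022*np.sin(th); z=.061+.252*np.sin(th)+.022*np.cos(th)
    print(round(th,2),[proj(S,w(x,y,z)).round(0).tolist()[0]+proj(D,w(x,y,z)).round(0).tolist()[0] for y in(-.205,.205)],w(x,0,z).round(3))
for nm,c in(('S',S),('D',D)):
    u=proj(c,w(-.14,.03,.06))[0].astype(int)
    im=c['frame'][max(u[1]-75,0):u[1]+75,u[0]-95:u[0]+95]
    cv2.imwrite(f'pics/c{nm}.png',cv2.resize(im[:,:,::-1],None,fx=4,fy=4,interpolation=cv2.INTER_CUBIC)); print(nm,u-[95,75])
E
python3 m1.py; python3 -c "
import cv2
a=cv2.imread('pics/cS.png');b=cv2.imread('pics/cD.png');import numpy as np
cv2.imwrite('pics/c.png',cv2.resize(np.vstack([a[100:500],b[100:500]]),None,fx=.75,fy=.75))"
```

```text
g [249.7 278.9] 75 [369.4 233. ] 41 [ 0.558  -0.2809  0.0628] 0.0005
r [261.9 258.5] 49 [352.1 224.4] 29 [ 0.5404 -0.2127  0.0627] 0.0
b [271.1 243.2] 42 [339.5 218. ] 26 [ 0.5271 -0.1599  0.0632] 0.0012
len 0.124884791609556
yaw 0.2503794436379156 t [ 0.65640931 -0.10083112]
rock [0.4824 0.0146 0.066 ] [[298.3 197.5]] [[300.3 197.7]]
onend [0.4775 0.0335 0.0735] [[301.  191.3]] [[296.3 194.2]]
cFL [0.4365 0.0648 0.06  ] [[297.3 181.7]] [[282.7 197.1]]
cFR [ 0.543  -0.3517  0.06  ] [[227.1 294.9]] [[380.8 247.5]]
cBL [0.7698 0.1501 0.06  ] [[403.3 218.2]] [[337.2 158. ]]
cBR [ 0.8768 -0.2664  0.06  ] [[349.4 346.8]] [[428.6 195.7]]
start [ 0.5579 -0.2808  0.068 ] [[249.4 278. ]] [[369.4 231.8]]
0.6 [[267.0, 278.0, 403.0, 188.0], [336.0, 160.0, 305.0, 147.0]] [ 0.612 -0.112  0.221]
0.65 [[270.0, 278.0, 405.0, 184.0], [339.0, 159.0, 307.0, 144.0]] [ 0.62  -0.11   0.231]
0.7 [[273.0, 277.0, 406.0, 181.0], [342.0, 157.0, 308.0, 141.0]] [ 0.629 -0.108  0.24 ]
0.75 [[277.0, 277.0, 408.0, 177.0], [345.0, 156.0, 309.0, 138.0]] [ 0.638 -0.106  0.249]
0.8 [[280.0, 276.0, 410.0, 174.0], [348.0, 155.0, 311.0, 135.0]] [ 0.647 -0.103  0.257]
0.85 [[284.0, 276.0, 412.0, 170.0], [352.0, 154.0, 313.0, 132.0]] [ 0.657 -0.101  0.265]
0.9 [[288.0, 276.0, 414.0, 167.0], [356.0, 153.0, 315.0, 129.0]] [ 0.667 -0.098  0.272]
0.95 [[293.0, 276.0, 415.0, 164.0], [360.0, 153.0, 316.0, 126.0]] [ 0.677 -0.096  0.279]
S [184 154]
D [231 137]
```

View pics/c.png

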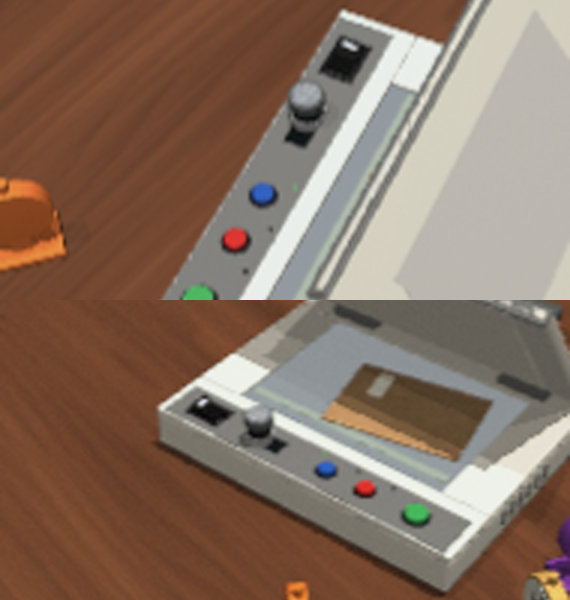

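The crops confirm the rocker's striped half at the +y end and an empty gap between loupe and blue key. The print sits at about (410,410) and the lid is near 0.88 rad. The projected rocker and panel corners match the image. Next I move above the rocker.

Call:
move_arm(claw=[93, 93, 93, 93], offset=[[-0.25, -0.2, 0], [-0.5, -0.4, 0], [-0.75, -0.6, 0], [-1, -0.8, 0]], roll=[0, 0, 0, 0])

```text
clock: 0.55
tool_pos: [0.2325, 0.4334, 0.2184]
orientation: [-0.0, 0.163, 0.987, -0.0]
contact_force: [1.4, 0.0, -0.8]
width: 0.0929
gripper_force: 0.0
```

Call:
move_arm(claw=[93, 93, 93, 93], offset=[[-0.25, -0.2, 0], [-0.5, -0.4, 0], [-0.75, -0.6, 0], [-1, -0.8, 0]], roll=[0, 0, 0, 0])

```text
clock: 0.95
tool_pos: [0.2877, 0.347, 0.2185]
orientation: [-0.0, 0.163, 0.987, -0.0]
contact_force: [0.3, -0.4, -0.1]
width: 0.0931
gripper_force: 0.0
```

Call:
move_arm(claw=[93, 93, 93, 93], offset=[[-0.25, -0.2, 0], [-0.5, -0.4, 0], [-0.75, -0.6, 0], [-1, -0.8, 0]], roll=[0, 0, 0, 0])

```text
clock: 1.35
tool_pos: [0.3428, 0.2607, 0.2186]
orientation: [-0.0, 0.163, 0.987, -0.0]
contact_force: [0.3, -0.5, -0.3]
width: 0.0935
gripper_force: 0.0
```

Call:
move_arm(claw=[93, 93, 93, 93], offset=[[-0.25, -0.2, 0], [-0.5, -0.4, 0], [-0.75, -0.6, 0], [-1, -0.8, 0]], roll=[0, 0, 0, 0])

```text
clock: 1.75
tool_pos: [0.3979, 0.1743, 0.2186]
orientation: [-0.0, 0.163, 0.987, -0.0]
contact_force: [0.7, -0.5, 0.3]
width: 0.0932
gripper_force: 0.0
```

Call:
move_arm(claw=[93, 93, 93, 93, 93], offset=[[0, 0, 0], [0, 0, 0], [0, 0, 0], [0, 0, 0], [0, 0, 0]], roll=[0.19, 0.38, 0.57, 0.76, 0.95])

```text
clock: 2.25
tool_pos: [0.3975, 0.1753, 0.2185]
orientation: [-0.0, 0.514, 0.858, -0.0]
contact_force: [-0.2, -0.5, -0.5]
width: 0.093
gripper_force: 0.0
```

Call:
move_arm(claw=[93, 93, 93], offset=[[0, 0, 0], [0, 0, 0], [0, 0, 0]], roll=[0.16, 0.314, 0.314])

```text
clock: 2.55
tool_pos: [0.3975, 0.1753, 0.2185]
orientation: [-0.0, 0.614, 0.789, -0.0]
contact_force: [-0.2, -0.1, -0.2]
width: 0.0928
gripper_force: 0.0
```

```bash
cat >> h.py <<'E'
YAW=0.25038; TS=np.array([.6564,-.1008])
def w(x,y,z):
    c,s=np.cos(YAW),np.sin(YAW); return np.r_[np.array([[c,-s],[s,c]])@[x,y]+TS,z]
def toff(P):
    o=get_obs();q=o['orientation'];return R.from_quat([q[1],q[2],q[3],q[0]]).inv().apply(np.array(P)-o['tool_pos'])/.08
E
python3 - <<'E'
from h import *
import pickle
c=snap('wrist'); pickle.dump(c,open('w1.pkl','wb')); im=c['frame'].copy()
for p in((-.14,.155,.066),(-.14,.1745,.0735),(-.172,.215,.06)): print(proj(c,w(*p)).round(1))
cv2.imwrite('pics/w1.png',im[:,:,::-1]); print(toff(w(-.14,.172,.2)))
E
```

```text
[[348.8 316.8]]
[[349.9 308.2]]
[[325.6 275.6]]
[-1.99639331  0.52544347  0.23182194]
```

View pics/w1.png

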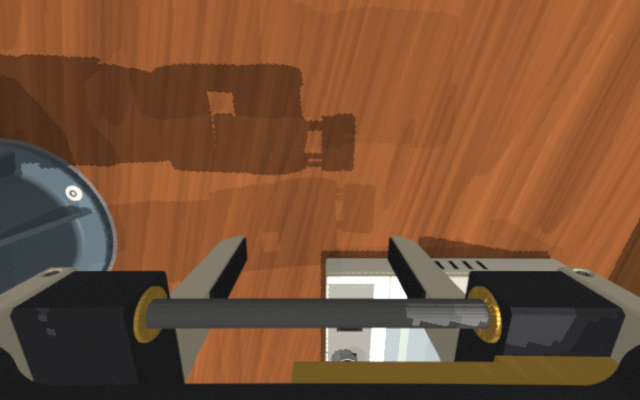

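The wrist view shows the panel's front-left corner at about (327,275), which matches the prediction. The rocker is hidden behind the crossbar, so I hover over it with the fingers still open.

Call:
move_arm(claw=[93, 93, 93, 93], offset=[[-0.25, 0.13, 0], [-0.5, 0.26, 0], [-0.75, 0.4, 0], [-1, 0.525, 0]], roll=[0, 0, 0, 0])

```text
clock: 3.0
tool_pos: [0.4587, 0.1075, 0.2186]
orientation: [0.0, 0.612, 0.791, -0.0]
contact_force: [-0.4, 0.6, 0.2]
width: 0.0928
gripper_force: 0.0
```

Call:
move_arm(claw=[93, 93, 93, 93, 93], offset=[[-0.25, 0, 0], [-0.5, 0, 0.1], [-0.75, 0, 0.2], [-1, 0, 0.2], [-1, 0, 0.2]], roll=[0, 0, 0, 0, 0])

```text
clock: 3.5
tool_pos: [0.4782, 0.0292, 0.2024]
orientation: [-0.0, 0.613, 0.79, -0.0]
contact_force: [0.0, 0.1, -0.3]
width: 0.0933
gripper_force: 0.0
```

```bash
python3 - <<'E'
from h import *
import pickle
c=snap('wrist'); pickle.dump(c,open('w2.pkl','wb')); im=c['frame'].copy()
for p in((-.14,.155,.066),(-.14,.1745,.0735),(-.172,.215,.06),(-.102,.215,.06)): print(proj(c,w(*p)).round(1))
cv2.imwrite('pics/w2.png',im[:,:,::-1]); print(toff(w(-.14,.172,.1)),get_obs()['tool_pos'])
E
```

```text
[[318.1 207.8]]
[[318.2 193. ]]
[[289.3 154.3]]
[[352.7 154.5]]
[0.01078218 0.00582503 1.28131249] [0.47794306 0.03018824 0.20250498]
```

View pics/w2.png

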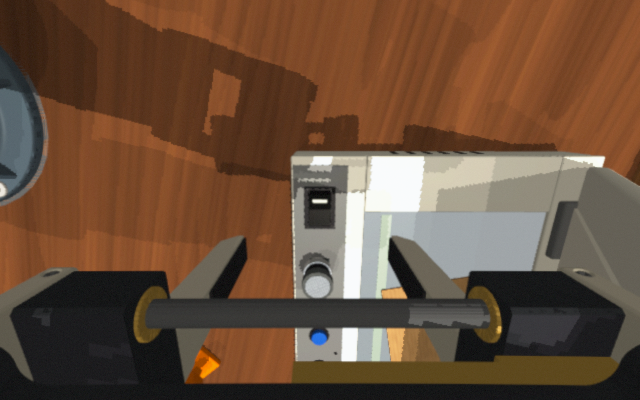

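The rocker spans (305–335, 187–228) with its stripe at (319,201), within 2 px of prediction. The loupe is at (317,280), clear of the tool. Next I close the fingers and descend.

Call:
move_arm(claw=[0, 0, 0, 0, 0], offset=[[0.01, 0.025, 0.25], [0.01, 0.025, 0.5], [0.01, 0.025, 0.75], [0.01, 0.025, 1], [0.01, 0.025, 1]], roll=[0, 0, 0, 0, 0], force=20)

```text
clock: 4.05
tool_pos: [0.4782, 0.0328, 0.1209]
orientation: [-0.002, 0.612, 0.791, -0.001]
contact_force: [0.0, 0.1, 0.0]
width: 0.0574
gripper_force: 0.0
```

Call:
move_arm(claw=[0, 0, 0, 0, 0], offset=[[0, 0, 0.15], [0, 0, 0.3], [0, 0, 0.42], [0, 0, 0.5], [0, 0, 0.5]], roll=[0, 0, 0, 0, 0])

```text
clock: 4.55
tool_pos: [0.4792, 0.032, 0.0818]
orientation: [-0.001, 0.613, 0.79, -0.0]
contact_force: [0.5, 0.3, 0.7]
width: 0.0174
gripper_force: 0.0
```

```bash
python3 - <<'E'
from h import *
o=get_obs();print(o['tool_pos'],o['width'],toff(w(-.138,.172,.066)))
c=snap('wrist'); cv2.imwrite('pics/w3.png',c['frame'][:,:,::-1])
E
```

```text
[0.47924273 0.03198743 0.08184255] 0.01739144984910856 [-0.0068435   0.00941194  0.19801715]
```

View pics/w3.png

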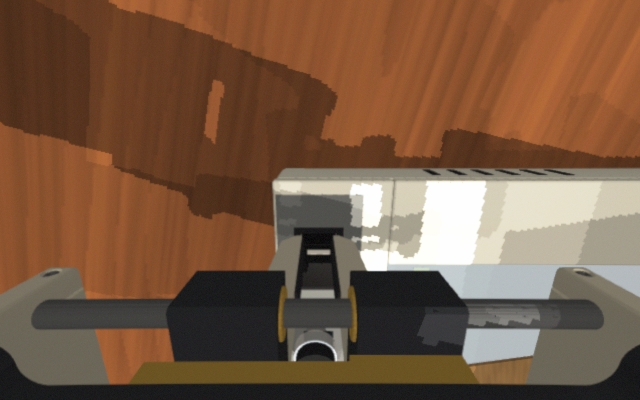

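The closing fingers straddle the outer, striped end of the rocker at about (318,245). I let them shut, then press in small steps.

Call:
move_arm(claw=[0, 0, 0, 0, 0], offset=[[0, 0, 0], [0, 0, 0], [0, 0, 0], [0, 0, 0.05], [0, 0, 0.08]], roll=[0, 0, 0, 0, 0])

```text
clock: 5.1
tool_pos: [0.4796, 0.032, 0.076]
orientation: [0.0, 0.613, 0.79, -0.0]
contact_force: [-0.8, 1.0, 1.0]
width: 0.0007
gripper_force: 0.0
```

Call:
move_arm(claw=[0, 0, 0, 0, 0], offset=[[0, 0, 0.02], [0, 0, 0.04], [0, 0, 0.06], [0, 0, 0.08], [0, 0, 0.08]], roll=[0, 0, 0, 0, 0])

```text
clock: 5.6
tool_pos: [0.4797, 0.032, 0.0697]
orientation: [-0.0, 0.613, 0.79, -0.0]
contact_force: [-0.7, 0.4, 1.3]
width: 0.0004
gripper_force: 0.3
```

Call:
move_arm(claw=[0, 0, 0, 0, 0], offset=[[0, 0, 0.01], [0, 0, 0.02], [0, 0, 0.03], [0, 0, 0.04], [0, 0, 0.04]], roll=[0, 0, 0, 0, 0])

```text
clock: 6.1
tool_pos: [0.4797, 0.032, 0.0669]
orientation: [0.0, 0.613, 0.79, 0.0]
contact_force: [-3.1, 1.1, 7.1]
width: 0.0004
gripper_force: 3.7
```

Call:
move_arm(claw=[0, 0], offset=[[0, 0, 0.015], [0, 0, 0.015]], roll=[0, 0])

```text
clock: 6.3
tool_pos: [0.4798, 0.032, 0.0667]
orientation: [0.0, 0.613, 0.79, 0.0]
contact_force: [-6.9, 0.9, 23.7]
width: 0.0002
gripper_force: 11.7
```

The press hit a hard stop at z≈0.0667, and the level-on height predicts 0.066. I lift off and check the rocker and the lid edge together in one composite.

Call:
move_arm(claw=[0, 0, 0], offset=[[0, 0, -0.3], [0, 0, -0.8], [0, 0, -1]], roll=[0, 0, 0])

```text
clock: 6.6
tool_pos: [0.4807, 0.0318, 0.1481]
orientation: [0.001, 0.613, 0.79, 0.001]
contact_force: [0.8, 1.0, -0.4]
width: 0.0004
gripper_force: 0.0
```

Call:
move_arm(claw=[0, 0, 0], offset=[[0, 0, -0.5], [0, 0, -1], [0, 0, -1]], roll=[0, 0, 0])

```text
clock: 6.9
tool_pos: [0.4818, 0.0318, 0.2299]
orientation: [0.003, 0.613, 0.79, 0.002]
contact_force: [0.5, 0.3, -0.7]
width: 0.0003
gripper_force: 0.0
```

Call:
move_arm(claw=[0, 0, 0], offset=[[0, 0, -0.5], [0, 0, -1], [0, 0, -1]], roll=[0, 0, 0])

```text
clock: 7.2
tool_pos: [0.4813, 0.0318, 0.3093]
orientation: [0.003, 0.613, 0.79, 0.002]
contact_force: [-0.9, -0.3, -0.6]
width: 0.0006
gripper_force: 0.0
```

```bash
python3 - <<'E'
from h import *
import pickle
S=pickle.load(open('scene0.pkl','rb'));D=pickle.load(open('side0.pkl','rb'))
c=snap('wrist'); u=proj(c,w(-.138,.155,.066))[0].astype(int); print(u, get_obs()['tool_pos'])
f=lambda im,x0,y0,ww,hh,k:cv2.resize(np.ascontiguousarray(im[y0:y0+hh,x0:x0+ww,::-1]),None,fx=k,fy=k,interpolation=cv2.INTER_CUBIC)
a=f(c['frame'],max(u[0]-50,0),max(u[1]-37,0),100,75,4)
b=f(S['frame'],320,130,100,75,4); b2=f(S['frame'],260,240,100,75,4); d=f(D['frame'],290,110,100,75,4)
cv2.imwrite('pics/lid.png',np.vstack([np.hstack([a,b]),np.hstack([b2,d])]))
E
```

```text
[315 187] [0.48039615 0.0318233  0.30655265]
```

View pics/lid.png

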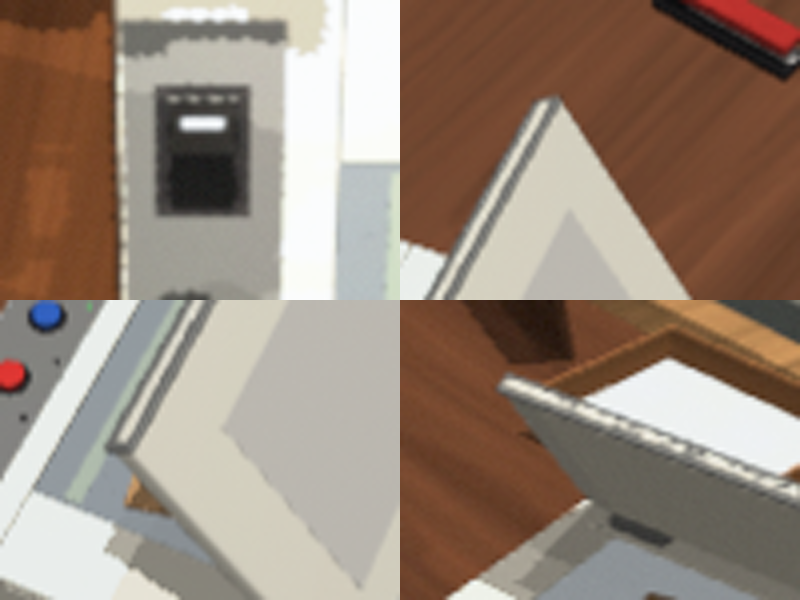

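Top left of the composite, the rocker's striped half is now level and lit, so it is on. The lid's outer corners are at scene (359.5,154.5) and (292,278), and side (317,129). I triangulate these and plan the lid arc.

```bash
cat > arc.py <<'E'
from h import *
import pickle
S=pickle.load(open('scene0.pkl','rb'));D=pickle.load(open('side0.pkl','rb'))
P,e=tri(S,[359.5,154.5],D,[317,129]); print('corner',P,e)
c,s=np.cos(YAW),np.sin(YAW); q=np.array([[c,s],[-s,c]])@(P[:2]-TS); print('scanner',q)
from scipy.optimize import brentq
print('th from z',brentq(lambda t:.061+.252*np.sin(t)+.022*np.cos(t)-P[2],.4,1.2),'from x',brentq(lambda t:.150-.252*np.cos(t)+.022*np.sin(t)-q[0],.4,1.2))
def tcp(t):  # front edge of tip, 17 mm ahead of TCP, on lid at 235
    return np.array([.152-.235*np.cos(t)+.022*np.sin(t)+.017, .061+.235*np.sin(t)+.022*np.cos(t)])
o=get_obs()
print('to hover',toff(w(tcp(.94)[0],0,.31)),o['tool_pos'])
for t in np.arange(.96,-.01,-.08): print(round(t,2),tcp(t).round(4))
E
python3 arc.py
```

```text
corner [0.62661392 0.1015119  0.27046199] 0.004102450759802585
scanner [0.02126995 0.20338364]
th from z 0.8885377240483232 from x 0.9498114805445277
to hover [-2.15090529  2.32321256 -0.03319115] [0.48039615 0.0318233  0.30655265]
0.96 [0.0522 0.2661]
0.88 [0.0362 0.2561]
0.8 [0.0211 0.2449]
0.72 [0.0068 0.2325]
0.64 [-0.0064  0.219 ]
0.56 [-0.0184  0.2045]
0.48 [-0.0293  0.189 ]
0.4 [-0.0389  0.1728]
0.32 [-0.0471  0.1558]
0.24 [-0.054   0.1382]
0.16 [-0.0595  0.1202]
0.08 [-0.0635  0.1017]
0.0 [-0.066  0.083]
```

Call:
move_arm(claw=[0, 0, 0], offset=[[-0.3, 0.3, -0.03], [-0.6, 0.6, -0.04], [-0.72, 0.75, -0.04]], roll=[0, 0, 0])

```text
clock: 7.55
tool_pos: [0.5531, -0.0103, 0.3062]
orientation: [-0.001, 0.614, 0.79, -0.001]
contact_force: [0.1, 0.3, 0.5]
width: 0.0003
gripper_force: 0.0
```

Call:
move_arm(claw=[0, 0, 0], offset=[[-0.3, 0.3, 0], [-0.6, 0.6, 0], [-0.72, 0.75, 0]], roll=[0, 0, 0])

```text
clock: 7.85
tool_pos: [0.6255, -0.0514, 0.3055]
orientation: [-0.001, 0.614, 0.79, -0.001]
contact_force: [-0.4, 0.9, -0.2]
width: 0.0006
gripper_force: 0.0
```

Call:
move_arm(claw=[0, 0, 0, 0], offset=[[-0.3, 0.3, 0], [-0.6, 0.6, 0], [-0.72, 0.75, 0], [-0.72, 0.75, 0]], roll=[0, 0, 0, 0])

```text
clock: 8.25
tool_pos: [0.6973, -0.0918, 0.3049]
orientation: [-0.002, 0.614, 0.79, -0.001]
contact_force: [0.1, 0.3, -0.5]
width: 0.0004
gripper_force: 0.0
```

```bash
cat > pos.py <<'E'
from h import *
o=get_obs(); c,s=np.cos(YAW),np.sin(YAW); p=np.array(o['tool_pos']); print((np.array([[c,s],[-s,c]])@(p[:2]-TS)).round(4),p[2].round(4),o['contact_force'].round(1))
E
python3 pos.py
```

```text
[ 0.0419 -0.0014] 0.3049 [ 0.1  0.3 -0.5]
```

Call:
move_arm(claw=[0, 0, 0, 0, 0], offset=[[0, 0, 0.12], [0, 0, 0.24], [0, 0, 0.35], [0, 0, 0.42], [0, 0, 0.48]], roll=[0, 0, 0, 0, 0])

```text
clock: 8.75
tool_pos: [0.6965, -0.0906, 0.2697]
orientation: [-0.0, 0.613, 0.79, -0.0]
contact_force: [0.7, -0.0, 0.3]
width: 0.0003
gripper_force: 0.0
```

Call:
move_arm(claw=[0, 0, 0, 0, 0], offset=[[0, -0.02, 0.05], [0, -0.04, 0.08], [0, -0.06, 0.12], [0, -0.09, 0.16], [0, -0.12, 0.2]], roll=[0, 0, 0, 0, 0])

```text
clock: 9.25
tool_pos: [0.6876, -0.0933, 0.2547]
orientation: [0.001, 0.613, 0.79, 0.0]
contact_force: [1.3, -0.4, 3.9]
width: 0.0002
gripper_force: 2.0
```

Contact came at about 4 N, where a lid at 0.87 rad should be. Now I follow the arc, about 0.16 rad per call.

Call:
move_arm(claw=[0, 0, 0, 0, 0], offset=[[0, -0.07, 0.06], [0, -0.15, 0.12], [0, -0.22, 0.18], [0, -0.29, 0.24], [0, -0.36, 0.3]], roll=[0, 0, 0, 0, 0])

```text
clock: 9.75
tool_pos: [0.6592, -0.1005, 0.2299]
orientation: [0.0, 0.613, 0.79, 0.0]
contact_force: [1.2, 0.8, 3.2]
width: 0.0002
gripper_force: 1.8
```

Call:
move_arm(claw=[0, 0, 0, 0, 0], offset=[[0, -0.065, 0.07], [0, -0.13, 0.14], [0, -0.19, 0.21], [0, -0.25, 0.28], [0, -0.31, 0.35]], roll=[0, 0, 0, 0, 0])

```text
clock: 10.25
tool_pos: [0.6352, -0.1066, 0.2016]
orientation: [-0.0, 0.613, 0.79, -0.0]
contact_force: [1.3, -0.0, 3.0]
width: 0.0005
gripper_force: 1.6
```

```bash
python3 pos.py
```

```text
[-0.022  -0.0003] 0.2016 [ 1.3 -0.   3. ]
```

Call:
move_arm(claw=[0, 0, 0, 0, 0], offset=[[0, -0.05, 0.08], [0, -0.1, 0.16], [0, -0.15, 0.24], [0, -0.2, 0.32], [0, -0.24, 0.4]], roll=[0, 0, 0, 0, 0])

```text
clock: 10.75
tool_pos: [0.6166, -0.1114, 0.1696]
orientation: [-0.0, 0.613, 0.79, -0.0]
contact_force: [-1.2, -0.6, 3.9]
width: 0.0007
gripper_force: 1.6
```

Call:
move_arm(claw=[0, 0, 0, 0, 0], offset=[[0, -0.03, 0.08], [0, -0.06, 0.16], [0, -0.1, 0.24], [0, -0.13, 0.32], [0, -0.16, 0.4]], roll=[0, 0, 0, 0, 0])

```text
clock: 11.25
tool_pos: [0.6043, -0.1145, 0.1376]
orientation: [-0.0, 0.613, 0.79, -0.0]
contact_force: [0.5, 0.6, 3.2]
width: 0.0005
gripper_force: 1.4
```

```bash
python3 pos.py
```

```text
[-0.0538 -0.0004] 0.1376 [0.5 0.6 3.2]
```

Call:
move_arm(claw=[0, 0, 0, 0, 0], offset=[[0, -0.03, 0.08], [0, -0.06, 0.17], [0, -0.08, 0.26], [0, -0.1, 0.35], [0, -0.12, 0.44]], roll=[0, 0, 0, 0, 0])

```text
clock: 11.75
tool_pos: [0.595, -0.1169, 0.1023]
orientation: [-0.0, 0.613, 0.79, -0.0]
contact_force: [-1.0, 0.1, 3.1]
width: 0.0004
gripper_force: 1.4
```

Call:
move_arm(claw=[0, 0, 0, 0, 0], offset=[[0, -0.01, 0.05], [0, -0.01, 0.1], [0, -0.02, 0.14], [0, -0.02, 0.17], [0, -0.02, 0.19]], roll=[0, 0, 0, 0, 0])

```text
clock: 12.25
tool_pos: [0.5936, -0.1172, 0.0876]
orientation: [-0.0, 0.613, 0.79, -0.0]
contact_force: [-1.7, 0.8, 2.0]
width: 0.0005
gripper_force: 1.3
```

Call:
move_arm(claw=[0, 0, 0, 0], offset=[[0, 0, 0.015], [0, 0, 0.03], [0, 0, 0.045], [0, 0, 0.045]], roll=[0, 0, 0, 0])

```text
clock: 12.65
tool_pos: [0.5938, -0.1172, 0.0841]
orientation: [0.0, 0.613, 0.79, 0.0]
contact_force: [-0.5, -0.6, 1.1]
width: 0.0006
gripper_force: 0.0
```

Call:
move_arm(claw=[0, 0, 0], offset=[[0, 0, 0.01], [0, 0, 0.02], [0, 0, 0.02]], roll=[0, 0, 0])

```text
clock: 12.95
tool_pos: [0.5939, -0.1172, 0.0833]
orientation: [0.0, 0.613, 0.79, 0.0]
contact_force: [-3.8, -0.2, 8.6]
width: 0.0005
gripper_force: 4.2
```

Call:
move_arm(claw=[0, 0, 0], offset=[[0, 0, 0.01], [0, 0, 0.01], [0, 0, 0.01]], roll=[0, 0, 0])

```text
clock: 13.25
tool_pos: [0.5939, -0.1172, 0.0832]
orientation: [0.0, 0.613, 0.79, 0.0]
contact_force: [-6.7, 1.8, 16.7]
width: 0.0003
gripper_force: 8.0
```

Call:
move_arm(claw=[0, 0, 0], offset=[[0, 0, -0.2], [0, 0, -0.5], [0, 0, -0.8]], roll=[0, 0, 0])

```text
clock: 13.55
tool_pos: [0.5937, -0.1171, 0.1463]
orientation: [-0.0, 0.613, 0.79, -0.0]
contact_force: [0.2, -0.4, -0.2]
width: 0.0009
gripper_force: 0.0
```

```bash
python3 - <<'E'
from h import *
print(toff(w(-.138,-.15,.12)),get_obs()['tool_pos'])
E
```

```text
[-1.8717932  -0.91458658  0.32876318] [ 0.59367903 -0.11712171  0.14632436]
```

The lid is hard against its stop at z=0.083, its shut height. Now to the green key.

Call:
move_arm(claw=[0, 0, 0, 0], offset=[[-0.25, -0.12, 0], [-0.5, -0.24, 0], [-0.75, -0.36, 0], [-0.935, -0.46, 0]], roll=[0, 0, 0, 0])

```text
clock: 13.95
tool_pos: [0.5765, -0.1999, 0.1457]
orientation: [0.0, 0.613, 0.79, 0.0]
contact_force: [-1.0, -0.3, -0.8]
width: 0.0009
gripper_force: 0.0
```

Call:
move_arm(claw=[0, 0, 0, 0, 0], offset=[[-0.25, -0.12, 0], [-0.5, -0.24, 0.1], [-0.75, -0.36, 0.2], [-0.935, -0.46, 0.4], [-0.935, -0.46, 0.5]], roll=[0, 0, 0, 0, 0])

```text
clock: 14.45
tool_pos: [0.5585, -0.2816, 0.1039]
orientation: [-0.001, 0.614, 0.789, -0.0]
contact_force: [-0.2, 0.8, -0.1]
width: 0.0005
gripper_force: 0.0
```

```bash
python3 pos.py; python3 - <<'E'
from h import *
f=lambda im,x0,y0,ww,hh,k:cv2.resize(np.ascontiguousarray(im[y0:y0+hh,x0:x0+ww,::-1]),None,fx=k,fy=k,interpolation=cv2.INTER_CUBIC)
a=f(snap('scene')['frame'],220,160,200,190,2);b=f(snap('side')['frame'],270,140,200,150,2);d=f(snap('wrist')['frame'],0,100,640,240,.625)
cv2.imwrite('pics/k.png',np.hstack([a[:380],np.vstack([b[:230],d])]))
E
```

```text
[-0.1397 -0.1509] 0.1039 [-0.2  0.8 -0.1]
```

View pics/k.png

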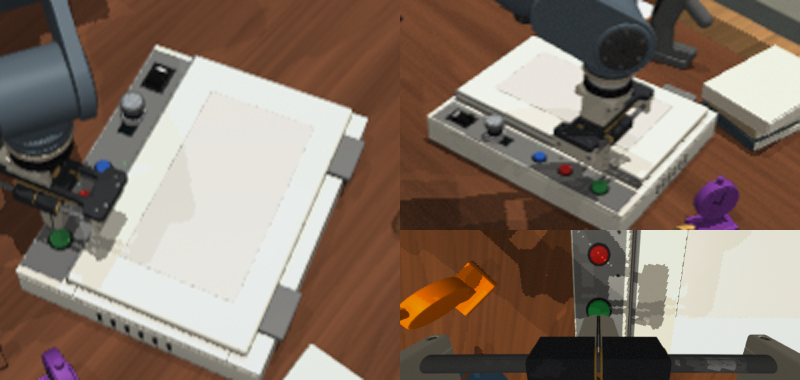

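The lid lies flat and shut, and the loupe is standing. The fingertip is centred on the green key (wrist crop: key column 598, finger 597). Now I press.

Call:
move_arm(claw=[0, 0, 0, 0, 0], offset=[[0, 0, 0.12], [0, 0, 0.24], [0, 0, 0.32], [0, 0, 0.38], [0, 0, 0.42]], roll=[0, 0, 0, 0, 0])

```text
clock: 15.1
tool_pos: [0.5594, -0.2802, 0.0717]
orientation: [-0.0, 0.613, 0.79, -0.0]
contact_force: [1.0, -0.1, -0.4]
width: 0.0005
gripper_force: 0.0
```

Call:
move_arm(claw=[0, 0, 0, 0, 0], offset=[[0, 0, 0.02], [0, 0, 0.04], [0, 0, 0.06], [0, 0, 0.07], [0, 0, 0.07]], roll=[0, 0, 0, 0, 0])

```text
clock: 15.6
tool_pos: [0.5596, -0.2805, 0.0668]
orientation: [0.0, 0.613, 0.79, 0.0]
contact_force: [0.4, 0.8, 0.2]
width: 0.0004
gripper_force: 0.7
```

Call:
move_arm(claw=[0, 0, 0, 0, 0], offset=[[0, 0, 0.01], [0, 0, 0.02], [0, 0, 0.03], [0, 0, 0.04], [0, 0, 0.04]], roll=[0, 0, 0, 0, 0])

```text
clock: 16.1
tool_pos: [0.5596, -0.2805, 0.0635]
orientation: [0.0, 0.613, 0.79, 0.0]
contact_force: [-1.0, 0.4, 3.4]
width: 0.0006
gripper_force: 1.7
```

Call:
move_arm(claw=[0, 0, 0], offset=[[0, 0, 0.01], [0, 0, 0.015], [0, 0, 0.015]], roll=[0, 0, 0])

```text
clock: 16.4
tool_pos: [0.5596, -0.2805, 0.0631]
orientation: [0.0, 0.613, 0.79, 0.0]
contact_force: [-2.5, 1.0, 12.1]
width: 0.0004
gripper_force: 5.6
```

The key is at its stop: 12 N at z=0.063. I release it and lift clear.

Call:
move_arm(claw=[0, 0, 0, 0], offset=[[0, 0, -0.1], [0, 0, -0.4], [0, 0, -0.8], [0, 0, -1]], roll=[0, 0, 0, 0])

```text
clock: 16.8
tool_pos: [0.56, -0.2806, 0.1446]
orientation: [0.001, 0.613, 0.79, 0.0]
contact_force: [1.0, -0.6, 0.1]
width: 0.0005
gripper_force: 0.0
```

Call:
move_arm(claw=[0, 0, 0, 0], offset=[[0, 0, -0.4], [0, 0, -0.8], [0, 0, -1], [0, 0, -1]], roll=[0, 0, 0, 0])

```text
clock: 17.2
tool_pos: [0.5602, -0.2807, 0.2245]
orientation: [0.002, 0.613, 0.79, 0.0]
contact_force: [0.0, 0.5, -0.8]
width: 0.0002
gripper_force: 0.0
```

```bash
python3 - <<'E'
from h import *
c=snap('side');d=snap('wrist')
cv2.imwrite('pics/end.png',np.hstack([cv2.resize(np.ascontiguousarray(c['frame'][90:340,200:460,::-1]),(416,400)),cv2.resize(np.ascontiguousarray(d['frame'][100:400,200:480,::-1]),(373,400))]))
E
```

```text
(no output)
```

View pics/end.png

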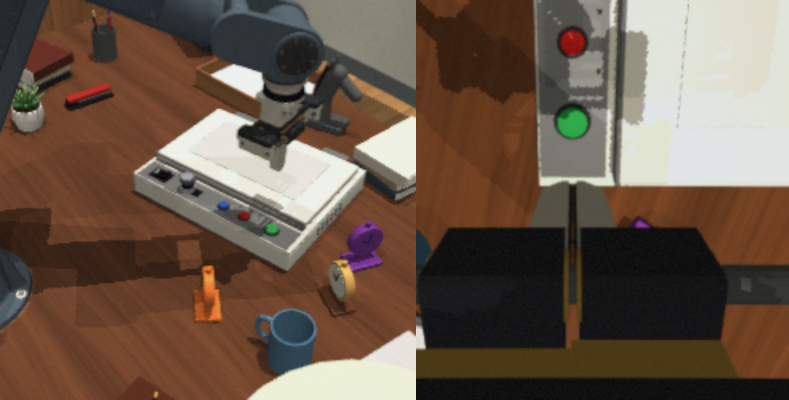

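The lid is shut, the green key (572,122 in the right crop) is back up, the loupe is standing at (187,180), and the other things are where they were.

```bash
python3 -c "
from station import *
print(sign_off())"
```

```text
the job is handed in; nothing more can be done
None
```

The job is handed in: the scanner was switched on, the lid pushed shut, then the green key pressed fully and released, in about 17 s, with the loupe and desk items in place in the last pictures (the print is under the shut lid, not re-checked).

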